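# Cock the marking press and hold a tenon in its guard window

## Task

Get the tenon of the pine rail into the marking press: first cock the press by swinging its sprung side lever fully over to its stop, then let it spring all the way back. Then take the tenoned rail out of its holder, lower its tenon upright through the narrow window in the press's guard plate until more than half of the tenon is inside but the shoulders stay clear of the plate, and finish still holding it there, steady and without pressing hard on the guard; leave the bottle, screwdriver and offcut alone.

Things in the scene. Friction and masses are not known exactly. Their poses are not given: they have to be found in the camera images.
- press: Bench marking press, fixed: a grey box housing 150 x 130 mm (along its x, y) and 112 mm tall with a bare aluminium guard plate as its top, on a dark steel foot 200 x 170 mm; a round canister sticks out of its +x side. Origin: on the bench under the middle of the guard plate; z up; x points away from the robot give or take 0.3 rad of yaw. A lever stands along its +y side.
- window (a point): Centre of the guard window at the top face of the guard plate (112 mm above the bench). The window is a rectangular slot 14 mm along x by 42 mm along y with a 1.5 mm chamfer, through a plate 8 mm thick; the space below is empty for 90 mm. Axes parallel to the press's.
- pivot (a point): Lever pivot, on the press's +y side, 95 mm from its middle plane and 90 mm above the bench. The hinge axis is the press's y axis.
- knob (a point): Centre of the black ball knob (32 mm diameter) at the end of the lever, 120 mm from the pivot; moves with the lever. The lever is a steel bar of 12 mm diameter. At rest the knob's top is 217 mm above the bench, at most 226 mm on the way: the highest point of the press.
- lever (a joint): Lever angle, rad. 0 at rest: the lever leans 0.4 rad from upright towards the press's -x side (the robot's side). It grows as the knob is pushed over the top towards the press's +x; the stop is at 0.9 (leaning 0.5 rad towards +x). A spring returns it to 0; at the stop it pushes back with about 7 N at the knob.
- holder: Plywood holder, fixed: a board 110 x 120 mm (x, y), top 60 mm above the bench, with a mortise 18 x 48 mm in its middle, on two cheeks. Origin on the bench under the mortise's centre, z up.
- rail: Short pine rail, about 0.1 kg: an upper block 30 x 64 mm (x, y) and 65 mm tall, and under it a tenon 12 x 40 mm (x, y) and 45 mm long, pointing down. Total height 110 mm. Origin: centre of the tenon's lower end, z up along the rail; shoulders at z = 45 mm, top at z = 110 mm. The tenon's last 2 mm is 1 mm smaller on each side. It starts upright with the shoulders resting on the holder and the tenon hanging in the mortise; it is the same turned by half a turn.
- bottle: White plastic bottle, 66 mm diameter, 170 mm tall, standing beyond the work; bystander. Origin at its foot.
- driver: Screwdriver lying on the bench at the robot's right; bystander.
- offcut: Pine offcut 150 x 60 x 35 mm lying on the bench at the robot's left; bystander. Origin under its middle.
Not all that is in view belongs to the job. What is shaped like the rail but red is not meant.

How it is judged:
By the outcome, as a careful person would: the job done as asked, in the order asked, and still so for the second after the job is handed in, while the arm keeps its last pose, push and grip.
It also fails if it takes over 67 s, if anything falls off the work surface, if the arm or the gripper's body presses on something with over 40 N, if the wrist force passes 120 N, or if a joint passes its speed limit or range.

## Robot

A 6-joint arm with a two-finger parallel gripper is mounted at the origin on the work surface. World frame = base frame: x ahead of the robot, y to its left, z up, the work surface at z = 0. Lengths are in m, angles in rad, forces in N, time in s.
With the tool pointing down it reaches from about 0.375 to 0.975 m from the base axis. Payload 3.8 kg.
Tool frame: the origin (TCP) lies at the very end of the fingers, on their centre line; the grasp point (between the pads) lies 19 mm behind it (bot.pinch_z is the distance from the TCP to the grasp point, in m); x points along the fingers, y is the direction in which the jaws open and shut, and the axes are right-handed (so a half turn about x gives the same grasp; the last joint's range is limited). The gripper opens to 85 mm and grips with 20 to 120 N. Pads are 22 mm wide; open, the fingers measure 114 mm over their backs; the gripper's body (76 mm by 85 mm) begins 54 mm behind the grasp point. The pads swing forward as they close: fully open they stand 13 mm farther back than shut.
Start: joints at [-1.287, 0.264, 1.604, -0, 1.274, -0.037], TCP at [0.213, -0.641, 0.231] pointing down, gripper open.
Joint ranges: [-2.63, 2.63], [-0.94, 2.18], [0.31, 2.57], [-1.31, 4.45], [0, 2.66], [-2.55, 2.55]. Speed limits (rad/s): [2.57, 2.57, 3.14, 3.14, 3.14, 3.14].

## Interface

Orientations are given as a rotation vector (axis times angle).
In Python, from workcell import monitor, imaging, finish_job, bot gives the robot as it stands.
- The arm moves only by the tool jog_arm, never from a script. Its argument "rows" is a list of rows, each a list of 7 numbers: the shift along the tool's x, y, z in m, then the turn, a rotation vector about the tool's x, y, z in rad, then the opening in per cent of the stroke, from 0 (shut) to 100 (fully open). A call has 1 to 20 rows; each row is the pose to reach, as a shift and turn from the pose measured when the call began, along the tool's axes at that moment; what a row does not reach only later rows make up. A row lasts 1/10 s, in which the tool goes at most 50 mm and 8.59 degrees, less where a joint would pass 70% of its speed; a pose out of reach is approached as far as the arm can. A call with a gripper value outside its range is refused whole. The fingers move at their own pace and stop on an object; "force" is the grip in N (left out, the last holds). Time passes only in rows, so rows that repeat a pose let the fingers close. It gives the time, the measured TCP pose, the force and the opening at its end, in the units of the state.
- monitor.read_state(): the state, without advancing time (a new reading comes with each control period).
- imaging.read_camera(name): name is "side" or "top"; returns the picture (480x640x3 uint8, blue, green, red); there is no depth.
- imaging.camera_params(name): a dict with "fx", "fy", "cx", "cy" (pixels), "T" (4x4, takes a point from camera to world coordinates). Camera axes: x right, y down, z forward; pixel columns grow to the right and rows downward; lengths in m; the calibration is good to about 2 mm. A picture is of the moment at which its call begins. camera_params takes no time and is no camera call.
- finish_job(): hands the job in, once; it reports no verdict.
The state is a dict: "time": time; "q": joint angles; "joint_vel": joint speeds; "joint_torque": joint torques, N m; "tool_pos": TCP position; "tcp_rot": TCP orientation; "wrist_force": force on the tool from outside, world axes, zero at the start; "torque": the same for the moment, N m; "width": opening from 0.0 (shut) to 1.0 (fully open).
Only numpy, scipy, OpenCV 4.12 (cv2) and the standard library are available. Lean on these libraries where they do the work, as an engineer would, in place of code of your own. Each camera call takes 0.05 s, during which the arm holds its last target. There are 200 camera calls.

## Working session

There is one attempt and no reset: what is moved stays moved. The work goes in short steps, Python scripts to look and compute and a tool call to move; the robot and the scene stay as the last step left them, time stands still between calls to the robot, and variables do not carry over. Pictures are saved under pics/ and viewed, about 8 in all and at most 12, crops included, and the job is handed in when it is done.

Besides the shell and the picture viewer there is one more tool, called after ">>>" as name([rows], argument=value, ...), one row to a line, values as JSON. jog_arm: Moves the arm, as the interface text tells. Its arguments: {"type":"object","properties":{"rows":{"type":"array","items":{"type":"array","items":{"type":"number"}}},"force":{"type":"number"}},"required":["rows"]}

```bash
mkdir -p pics; ls
python3 - <<'E'
from workcell import monitor, imaging, bot
import cv2, numpy as np
np.set_printoptions(precision=4,suppress=True)
for n in("side","top"):
    cv2.imwrite(f"pics/{n}0.png",imaging.read_camera(n)); p=imaging.camera_params(n); print(n,p["fx"],p["fy"],p["cx"],p["cy"]);print(np.array(p["T"]))
print(monitor.read_state()); print([a for a in dir(bot) if a[0]!='_'])
E
```

```text
pics
side 550.8109028813659 550.8109028813659 323.16667571964075 240.01685416033152
[[-0.9978 -0.0461  0.0473  0.5221]
 [-0.066   0.7097 -0.7014  0.8833]
 [-0.0013 -0.703  -0.7112  0.9856]
 [ 0.      0.      0.      1.    ]]
top 476.48798159732013 476.48798159732013 322.72381841085246 239.29094388961877
[[-0.0139 -0.9921  0.1249  0.4657]
 [-0.9994  0.01   -0.0322  0.0393]
 [ 0.0307 -0.1252 -0.9917  1.2734]
 [ 0.      0.      0.      1.    ]]
{'time': 0.1, 'q': array([-1.2869,  0.2647,  1.6053,  0.    ,  1.2737, -0.0369]), 'joint_vel': array([-0.0004, -0.0017, -0.0026,  0.0009, -0.0004, -0.0008]), 'joint_torque': array([ -0.0006, -51.6708, -36.8589,  -0.0001,   0.0064,  -0.    ]), 'tool_pos': array([ 0.2126, -0.6399,  0.23  ]), 'tcp_rot': array([ 2.0486,  0.3337, -2.0492]), 'wrist_force': array([ 1.508 , -0.2374, -0.4064]), 'torque': array([ 0.0345, -0.0112, -0.0075]), 'width': 0.9996853256974425}
['MotionError', 'pinch_z']
```

View pics/side0.png

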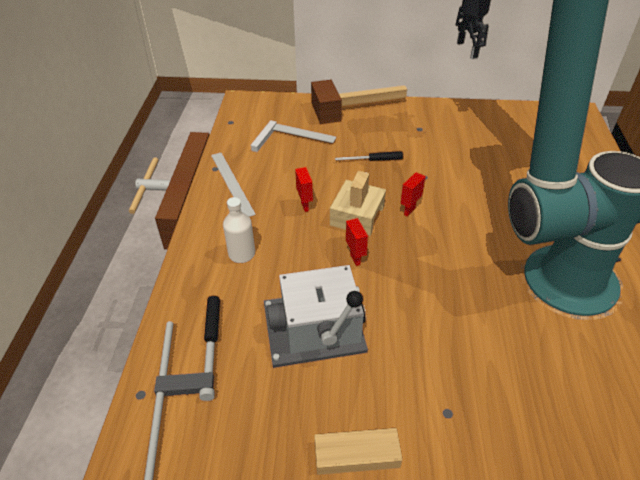

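View pics/top0.png

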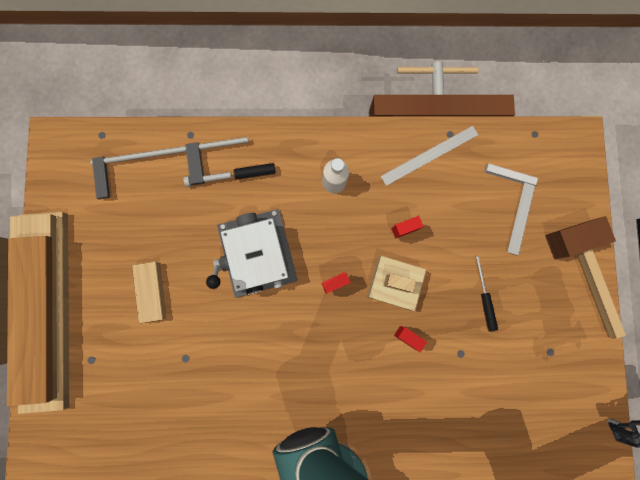

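The top view has the press at about (255,253), with the window at (254,254) and the knob at (213,282). The side view has the knob at (354,298). Candidates for the rail are the pine piece in the plywood holder at top (401,283) / side (359,188), and red ones at top (408,227), (336,283), (411,338). The pine one in the holder fits the description, so I'll confirm it in an enlarged crop.

Run:
```python
import cv2, numpy as np
t=cv2.imread("pics/top0.png"); s=cv2.imread("pics/side0.png")
f=lambda im,x,y,w,h,k:cv2.resize(im[y:y+h,x:x+w],None,fx=k,fy=k,interpolation=cv2.INTER_CUBIC)
a=f(t,205,205,100,100,4); b=f(t,360,250,80,80,5)
c=np.hstack([a,b]); d=np.hstack([f(s,325,165,66,70,2.857),f(s,255,255,130,110,1.8181)])
d=d[:200]; d=np.pad(d,((0,200-len(d)),(0,800-d.shape[1]),(0,0)))
cv2.imwrite("pics/crop1.png",np.vstack([c,d]))
```

```text
(no output)
```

View pics/crop1.png

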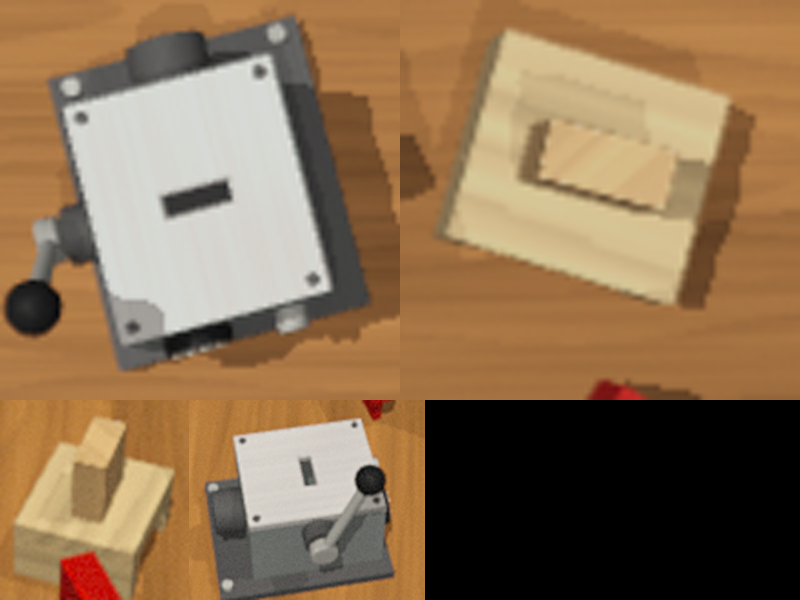

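The crop confirms the pine block with the tenon hanging in the holder. It also gives the corners of the plate, window, holder and rail top.

```bash
cat > h.py <<'E'
from workcell import monitor, imaging, bot
import cv2, numpy as np
from scipy.spatial.transform import Rotation as R
from scipy.optimize import least_squares
np.set_printoptions(precision=4,suppress=True)
P={n:imaging.camera_params(n) for n in("side","top")}
def plane(n,uv,z):
    p=P[n];T=np.array(p["T"]);uv=np.atleast_2d(uv).astype(float)
    d=np.c_[(uv[:,0]-p["cx"])/p["fx"],(uv[:,1]-p["cy"])/p["fy"],np.ones(len(uv))]@T[:3,:3].T
    return T[:3,3]+d*((z-T[2,3])/d[:,2])[:,None]
def proj(n,X):
    p=P[n];T=np.array(p["T"]);c=(np.atleast_2d(X)-T[:3,3])@T[:3,:3]
    return np.c_[p["fx"]*c[:,0]/c[:,2]+p["cx"],p["fy"]*c[:,1]/c[:,2]+p["cy"]]
def rel(pw,Rw):
    "shift and turn in tool axes from now to world pose"
    s=monitor.read_state();R0=R.from_rotvec(s["tcp_rot"])
    return R0.inv().apply(np.array(pw)-s["tool_pos"]),(R0.inv()*Rw).as_rotvec()
def down(yaw):
    "tool pointing down, jaw (tool y) along world angle yaw"
    x=np.array([0,0,-1.]);y=np.array([np.cos(yaw),np.sin(yaw),0])
    return R.from_matrix(np.c_[x,y,np.cross(x,y)])
E
python3 - <<'E'
from h import *
def rect(n,pts,z,sx,sy):
    # pts ordered: (+x,+y),(+x,-y),(-x,-y),(-x,+y)
    X=plane(n,pts,z)[:,:2]; m=np.array([[sx,sy],[sx,-sy],[-sx,-sy],[-sx,sy]])/2
    f=lambda q:(m@np.array([[np.cos(q[2]),np.sin(q[2])],[-np.sin(q[2]),np.cos(q[2])]])+q[:2]-X).ravel()
    r=least_squares(f,[*X.mean(0),0]); return r.x,r.fun*1000
c4=lambda a:np.array(a)/4+205-.375; c5=lambda a:np.array(a)/5+[360,250]-.4
print("plate",*rect("top",c4([(62,108),(270,53),(332,290),(125,348)]),.112,.15,.13))
print("win",*rect("top",c4([(162,196),(229,179),(232,197),(166,217)]),.112,.014,.042))
print("holder",*rect("top",c5([(108,30),(330,100),(280,305),(45,236)]),.06,.11,.12))
print("rail",*rect("top",c5([(147,118),(275,150),(265,210),(140,178)]),.125,.03,.064))
print("knob",plane("top",c4([33,307]),.201))
cs=lambda a:np.array(a)/1.8181+[255,255]
o=np.array([[235-189,438-400],[360-189,418-400],[387-189,505-400],[252-189,527-400]])
print("plate side",*rect("side",cs(o[[3,0,1,2]]),.112,.15,.13))
print("knob",plane("side",(354,298),.201))
print(plane("top",[(336,172)],.15), plane("top",[(336,283),(411,338)],.1))
s=monitor.read_state();print(R.from_rotvec(s["tcp_rot"]).as_matrix())
E
```

```text
plate [0.5767 0.1698 0.2576] [-0.6934 -0.744  -0.5811  0.4323  0.5315 -0.3495  0.7429  0.6612]
win [0.5776 0.1698 0.2561] [ 0.4623  0.6777  1.1265  0.694  -1.3632 -1.0071 -0.2256 -0.3646]
holder [ 0.5041 -0.19   -0.3054] [-0.1802  0.2933  1.0384 -0.8663 -0.2805  2.3906 -0.5777 -1.8176]
rail [ 0.5035 -0.1855 -0.2448] [-0.2122 -0.892   0.499  -1.2512  0.1756  0.0641 -0.4624  2.0791]
knob [[0.5086 0.2508 0.201 ]]
plate side [0.5749 0.175  0.2662] [ 0.4105  1.0807  1.4455 -1.0679 -0.5434 -0.1533 -1.3126  0.1405]
knob [[0.5087 0.2535 0.201 ]]
[[ 0.7711 -0.0316  0.15  ]] [[ 0.5048 -0.0299  0.1   ]
 [ 0.3691 -0.2103  0.1   ]]
[[-0.0006  0.3153 -0.949 ]
 [ 0.002  -0.949  -0.3153]
 [-1.     -0.0021 -0.0001]]
```

```bash
cat >> h.py <<'E'
W=np.array([.577,.170]);YP=.257
def press(x,y,z):
    c,s=np.cos(YP),np.sin(YP);return np.array([W[0]+c*x-s*y,W[1]+s*x+c*y,z])
E
python3 - <<'E'
from h import *
print(*rel([.50,-.19,.30],down(YP)))
E
```

```text
[-0.0692 -0.3365 -0.4146] [-1.507  -0.0017  0.0016]
```

>>> jog_arm([
  [-0.069,-0.336,-0.415,-1.507,-0.002,0.002,0],
  [-0.069,-0.336,-0.415,-1.507,-0.002,0.002,0],
  [-0.069,-0.336,-0.415,-1.507,-0.002,0.002,0],
  [-0.069,-0.336,-0.415,-1.507,-0.002,0.002,0],
  [-0.069,-0.336,-0.415,-1.507,-0.002,0.002,0],
  [-0.069,-0.336,-0.415,-1.507,-0.002,0.002,0],
  [-0.069,-0.336,-0.415,-1.507,-0.002,0.002,0],
  [-0.069,-0.336,-0.415,-1.507,-0.002,0.002,0],
  [-0.069,-0.336,-0.415,-1.507,-0.002,0.002,0],
  [-0.069,-0.336,-0.415,-1.507,-0.002,0.002,0],
  [-0.069,-0.336,-0.415,-1.507,-0.002,0.002,0],
  [-0.069,-0.336,-0.415,-1.507,-0.002,0.002,0],
  [-0.069,-0.336,-0.415,-1.507,-0.002,0.002,0],
  [-0.069,-0.336,-0.415,-1.507,-0.002,0.002,0],
  [-0.069,-0.336,-0.415,-1.507,-0.002,0.002,0],
])

```text
time: 1.6
tool_pos: [0.4997, -0.1914, 0.2993]
tcp_rot: [1.019, 1.32, -1.02]
wrist_force: [0.3, -0.1, -0.2]
width: 0.0
```

Run:
```python
from h import *
print(*rel(press(-.115,.095,.30),down(YP)));print(*rel(press(-.115,.095,.188),down(YP)))
s=monitor.read_state();print(s["q"],s["wrist_force"])
```

```text
[-0.0008  0.0508 -0.425 ] [-0.002   0.0002  0.0009]
[ 0.1112  0.0509 -0.425 ] [-0.002   0.0002  0.0009]
[-0.4119 -0.0378  1.8132 -0.0007  1.3667 -0.6668] [ 0.3188 -0.0883 -0.2469]
```

>>> jog_arm([
  [0,0.051,-0.425,0,0,0,0],
  [0,0.051,-0.425,0,0,0,0],
  [0,0.051,-0.425,0,0,0,0],
  [0,0.051,-0.425,0,0,0,0],
  [0,0.051,-0.425,0,0,0,0],
  [0,0.051,-0.425,0,0,0,0],
  [0,0.051,-0.425,0,0,0,0],
  [0,0.051,-0.425,0,0,0,0],
  [0,0.051,-0.425,0,0,0,0],
  [0,0.051,-0.425,0,0,0,0],
  [0,0.051,-0.425,0,0,0,0],
  [0.05,0.051,-0.425,0,0,0,0],
  [0.09,0.051,-0.425,0,0,0,0],
  [0.11,0.051,-0.425,0,0,0,0],
  [0.111,0.051,-0.425,0,0,0,0],
  [0.111,0.051,-0.425,0,0,0,0],
])

```text
time: 3.2
tool_pos: [0.4423, 0.2311, 0.1883]
tcp_rot: [1.02, 1.319, -1.022]
wrist_force: [0.4, -0.4, 0.4]
width: -0.002
```

Run:
```python
from h import *
print(*rel(press(-.077,.095,.188),down(YP)));print(*rel(press(.027,.095,.188),down(YP)))
print(monitor.read_state()["wrist_force"])
for n,x,y in(("side",270,200),("top",150,180)):
    im=imaging.read_camera(n); cv2.imwrite(f"pics/{n}1.png",im)
a=cv2.imread("pics/side1.png")[220:370,240:440];b=cv2.imread("pics/top1.png")[200:350,140:340]
cv2.imwrite("pics/c2.png",cv2.resize(np.hstack([a,b]),None,fx=2,fy=2,interpolation=cv2.INTER_CUBIC))
```

```text
[ 0.0003  0.0378 -0.0018] [-0.0044  0.0006  0.0014]
[ 0.0001  0.1418 -0.0022] [-0.0044  0.0006  0.0014]
[ 0.4453 -0.3521  0.3723]
```

View pics/c2.png

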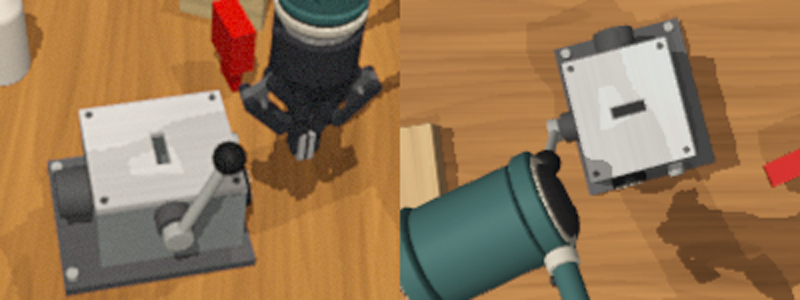

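Side crop: the shut fingers stand just on the robot side of the knob at about (228,157), with the finger tips at (305,155), in line with it. Now I'll push.

>>> jog_arm([
  [0,0.02,-0.002,-0.004,0,0,0],
  [0,0.035,-0.002,-0.004,0,0,0],
  [0,0.045,-0.002,-0.004,0,0,0],
  [0,0.055,-0.002,-0.004,0,0,0],
  [0,0.065,-0.002,-0.004,0,0,0],
  [0,0.075,-0.002,-0.004,0,0,0],
  [0,0.085,-0.002,-0.004,0,0,0],
  [0,0.095,-0.002,-0.004,0,0,0],
  [0,0.105,-0.002,-0.004,0,0,0],
  [0,0.115,-0.002,-0.004,0,0,0],
  [0,0.122,-0.002,-0.004,0,0,0],
  [0,0.129,-0.002,-0.004,0,0,0],
  [0,0.134,-0.002,-0.004,0,0,0],
  [0,0.134,-0.002,-0.004,0,0,0],
])

```text
time: 4.7
tool_pos: [0.5699, 0.2671, 0.1883]
tcp_rot: [1.014, 1.324, -1.022]
wrist_force: [-6.7, -1.1, -1.1]
width: 0.001
```

>>> jog_arm([
  [0,0.002,0,0,0,0,0],
  [0,0.004,0,0,0,0,0],
  [0,0.004,0,0,0,0,0],
])

```text
time: 5.0
tool_pos: [0.5719, 0.2676, 0.1876]
tcp_rot: [1.01, 1.327, -1.027]
wrist_force: [-6.0, -0.7, 1.0]
width: 0.001
```

>>> jog_arm([
  [0,0.003,0,0,0,0,0],
  [0,0.005,0,0,0,0,0],
  [0,0.005,0,0,0,0,0],
])

```text
time: 5.3
tool_pos: [0.5747, 0.2683, 0.1868]
tcp_rot: [1.007, 1.331, -1.032]
wrist_force: [-6.9, -0.7, 0.5]
width: -0.002
```

>>> jog_arm([
  [0,0.003,0,0,0,0,0],
  [0,0.005,0,0,0,0,0],
  [0,0.005,0,0,0,0,0],
])

```text
time: 5.6
tool_pos: [0.5775, 0.269, 0.186]
tcp_rot: [1.003, 1.335, -1.036]
wrist_force: [-6.5, -1.4, 1.0]
width: -0.0
```

>>> jog_arm([
  [0,0.004,0,0,0,0,0],
  [0,0.007,0,0,0,0,0],
  [0,0.007,0,0,0,0,0],
])

```text
time: 5.9
tool_pos: [0.5817, 0.2701, 0.1845]
tcp_rot: [0.998, 1.339, -1.042]
wrist_force: [-7.4, -1.8, -0.9]
width: -0.0
```

>>> jog_arm([
  [0,0.004,0,0,0,0,0],
  [0,0.006,0,0,0,0,0],
  [0,0.006,0,0,0,0,0],
])

```text
time: 6.2
tool_pos: [0.5825, 0.2703, 0.1841]
tcp_rot: [0.99, 1.347, -1.052]
wrist_force: [-15.2, -3.7, 8.0]
width: -0.002
```

Run:
```python
from h import *
print(*rel(press(.027,.095,.188),down(YP)),monitor.read_state()["wrist_force"])
for ang in(0.7,.8,.9): print(ang,proj("side",press(.12*np.sin(ang-.4),.095,.09+.12*np.cos(ang-.4))))
im=imaging.read_camera("side"); cv2.imwrite("pics/s3.png",cv2.resize(im[220:370,240:440],None,fx=4,fy=4,interpolation=cv2.INTER_CUBIC))
```

```text
[-0.0037 -0.004   0.0006] [0.0004 0.0019 0.0451] [-15.2136  -3.6934   7.9832]
0.7 [[310.0893 302.1116]]
0.8 [[303.9527 304.4833]]
0.9 [[298.1109 307.1869]]
```

View pics/s3.png

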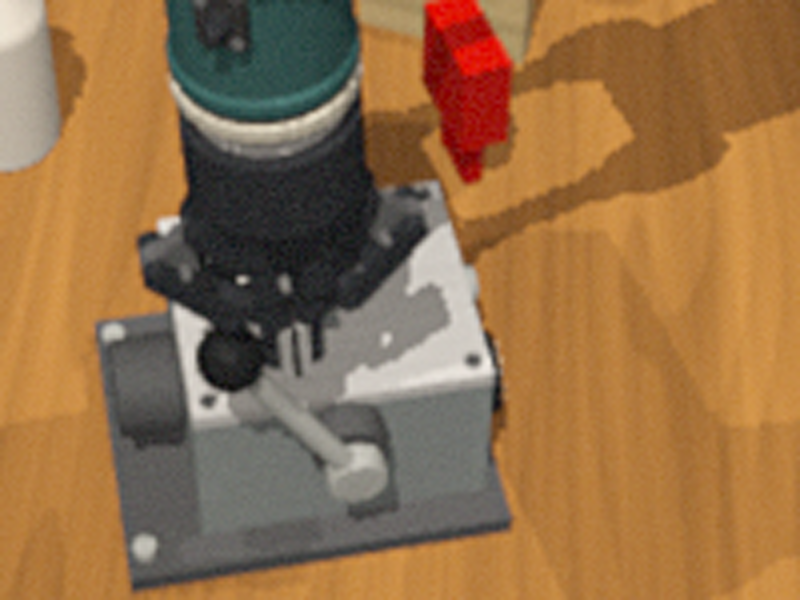

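The knob is at about (297.5,309.5) and my model puts it at (298,307) for 0.9 rad. The force jumped from 7 to 15 N while motion stalled, so the lever is on its stop. Now I'll let it spring back.

>>> jog_arm([
  [0,-0.02,0,0,0,0.04,0],
  [0,-0.04,0,0,0,0.045,0],
  [0,-0.06,0,0,0,0.045,0],
  [0,-0.08,0,0,0,0.045,0],
  [0,-0.1,0,0,0,0.045,0],
  [0,-0.12,0,0,0,0.045,0],
  [0,-0.15,0,0,0,0.045,0],
  [0,-0.16,0,0,0,0.045,0],
  [0,-0.16,0,0,0,0.045,0],
  [0,-0.16,0,0,0,0.045,0],
])

```text
time: 7.25
tool_pos: [0.4293, 0.2301, 0.1921]
tcp_rot: [1.018, 1.317, -1.016]
wrist_force: [0.1, 0.5, -0.1]
width: -0.005
```

Run:
```python
from h import *
im=imaging.read_camera("side"); cv2.imwrite("pics/s4.png",im)
t=imaging.read_camera("top"); cv2.imwrite("pics/t4.png",t)
# dark knob blob near its rest place
g=im[285:312,340:370].max(2)<55; n,l,st,c=cv2.connectedComponentsWithStats(g.astype(np.uint8)); print(st[1:],c[1:]+[340,285])
g=cv2.imread("pics/side0.png")[285:312,340:370].max(2)<55; n,l,st,c=cv2.connectedComponentsWithStats(g.astype(np.uint8)); print(st[1:],c[1:]+[340,285])
print(*rel([.4430,.231,.33],down(YP)))
print(*rel([.5035,-.187,.33],down(-.27)))
```

```text
[[  7   6  16  16 194]
 [ 22  21   1   1   1]
 [ 17  24   2   2   3]
 [ 23  25   1   1   1]] [[354.3505 298.8454]
 [362.     306.    ]
 [357.6667 309.6667]
 [363.     310.    ]]
[[  7   6  16  16 192]
 [ 22  21   1   1   1]
 [ 18  25   1   1   1]
 [ 23  25   1   1   1]] [[354.2969 298.8438]
 [362.     306.    ]
 [358.     310.    ]
 [363.     310.    ]]
[-0.1382  0.0137  0.0028] [ 0.0003  0.0017 -0.0015]
[-0.1376 -0.0341  0.4224] [ 0.5273  0.0013 -0.002 ]
```

Knob centroid is (354.35,298.85), against (354.30,298.84) before, so the lever is fully back. Next is the rail.

>>> jog_arm([
  [-0.05,0,0,0,0,0,65],
  [-0.1,0,0,0,0,0,65],
  [-0.138,-0.034,0.422,0.527,0,0,65],
  [-0.138,-0.034,0.422,0.527,0,0,65],
  [-0.138,-0.034,0.422,0.527,0,0,65],
  [-0.138,-0.034,0.422,0.527,0,0,65],
  [-0.138,-0.034,0.422,0.527,0,0,65],
  [-0.138,-0.034,0.422,0.527,0,0,65],
  [-0.138,-0.034,0.422,0.527,0,0,65],
  [-0.138,-0.034,0.422,0.527,0,0,65],
  [-0.138,-0.034,0.422,0.527,0,0,65],
  [-0.138,-0.034,0.422,0.527,0,0,65],
  [-0.138,-0.034,0.422,0.527,0,0,65],
  [-0.138,-0.034,0.422,0.527,0,0,65],
  [-0.138,-0.034,0.422,0.527,0,0,65],
])

```text
time: 8.85
tool_pos: [0.5036, -0.1854, 0.3303]
tcp_rot: [1.404, 1.068, -1.403]
wrist_force: [0.5, 0.7, -0.2]
width: 0.651
```

Run:
```python
from h import *
print(*rel([.5035,-.187,.16],down(-.27)));print(*rel([.5035,-.187,.081],down(-.27)),monitor.read_state()["wrist_force"])
# rail outline check in side view: predicted block corners over image
im=cv2.imread("pics/side0.png");k=5
v=cv2.resize(im[160:235,320:395],None,fx=k,fy=k,interpolation=cv2.INTER_CUBIC)
for cx,cy,y,col in((.5035,-.1855,-.27,(255,0,0)),):
    c,s=np.cos(y),np.sin(y)
    for z in(.06,.125):
        q=np.array([[cx+c*a-s*b,cy+s*a+c*b,z] for a,b in((.015,.032),(.015,-.032),(-.015,-.032),(-.015,.032))])
        cv2.polylines(v,[np.int32((proj("side",q)-[320,160]+.5)*k)],True,col,1)
cv2.imwrite("pics/c5.png",v)
```

```text
[0.1703 0.     0.0015] [ 0.0019  0.0004 -0.0018]
[ 0.2493 -0.0001  0.0015] [ 0.0019  0.0004 -0.0018] [ 0.4937  0.6722 -0.1634]
```

View pics/c5.png

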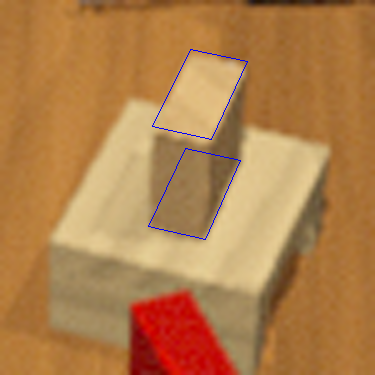

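The side overlay of the rail fits within about 1 mm. I'll descend and grip.

>>> jog_arm([
  [0.04,0,0.001,0.002,0,0,65],
  [0.08,0,0.001,0.002,0,0,65],
  [0.12,0,0.001,0.002,0,0,65],
  [0.16,0,0.001,0.002,0,0,65],
  [0.19,0,0.001,0.002,0,0,65],
  [0.22,0,0.001,0.002,0,0,65],
  [0.24,0,0.001,0.002,0,0,65],
  [0.249,0,0.001,0.002,0,0,65],
  [0.249,0,0.001,0.002,0,0,65],
  [0.249,0,0.001,0.002,0,0,20],
  [0.249,0,0.001,0.002,0,0,20],
  [0.249,0,0.001,0.002,0,0,20],
  [0.249,0,0.001,0.002,0,0,20],
  [0.249,0,0.001,0.002,0,0,20],
  [0.249,0,0.001,0.002,0,0,20],
  [0.249,0,0.001,0.002,0,0,20],
  [0.249,0,0.001,0.002,0,0,20],
], force=50)

```text
time: 10.55
tool_pos: [0.5052, -0.187, 0.0832]
tcp_rot: [1.407, 1.064, -1.402]
wrist_force: [0.4, 1.7, 6.8]
width: 0.34
```

>>> jog_arm([
  [-0.01,0,0,0,0,0,20],
  [-0.03,0,0,0,0,0,20],
  [-0.06,0,0,0,0,0,20],
  [-0.09,0,0,0,0,0,20],
  [-0.13,0,0,0,0,0,20],
  [-0.17,0,0,0,0,0,20],
  [-0.2,0,0,0,0,0,20],
  [-0.217,0,0,0,0,0,20],
  [-0.217,0,0,0,0,0,20],
  [-0.217,0,0,0,0,0,20],
])

```text
time: 11.55
tool_pos: [0.5038, -0.1866, 0.3]
tcp_rot: [1.407, 1.064, -1.402]
wrist_force: [0.2, 0.1, -1.1]
width: 0.347
```

Run:
```python
from h import *
print(*rel(press(0,0,.25),down(YP)),monitor.read_state()["wrist_force"])
```

```text
[ 0.0496 -0.025  -0.3632] [-0.5274  0.0019 -0.0049] [ 0.1869  0.1414 -1.055 ]
```

>>> jog_arm([
  [0,-0.004,-0.05,-0.08,0,0,20],
  [0,-0.007,-0.1,-0.15,0,0,20],
  [0,-0.01,-0.14,-0.2,0,0,20],
  [0,-0.012,-0.18,-0.26,0,0,20],
  [0,-0.015,-0.22,-0.32,0,0,20],
  [0,-0.018,-0.26,-0.38,0,0,20],
  [0.01,-0.02,-0.3,-0.44,0,-0.003,20],
  [0.02,-0.023,-0.33,-0.48,0.002,-0.005,20],
  [0.035,-0.024,-0.35,-0.51,0.002,-0.005,20],
  [0.049,-0.025,-0.36,-0.527,0.002,-0.005,20],
  [0.05,-0.025,-0.363,-0.527,0.002,-0.005,20],
  [0.05,-0.025,-0.363,-0.527,0.002,-0.005,20],
  [0.05,-0.025,-0.363,-0.527,0.002,-0.005,20],
])

```text
time: 12.85
tool_pos: [0.577, 0.1688, 0.25]
tcp_rot: [1.019, 1.319, -1.019]
wrist_force: [-0.8, 0.2, -0.4]
width: 0.342
```

Run:
```python
from h import *
im=imaging.read_camera("side"); t=imaging.read_camera("top"); cv2.imwrite("pics/s6.png",im);cv2.imwrite("pics/t6.png",t)
s=monitor.read_state();print(*rel(press(0,0,.25),down(YP)),s["wrist_force"],s["width"])
p=s["tool_pos"];T=R.from_rotvec(s["tcp_rot"]).as_matrix()
def rail(x,y,z): return p+T@np.array([.068-z,x,-y])   # rail axes: x=tool y, y=-tool z
k=6;u0,v0=262,215
v=cv2.resize(im[v0:v0+100,u0:u0+130],None,fx=k,fy=k,interpolation=cv2.INTER_CUBIC)
def pl(q,c): cv2.polylines(v,[np.int32((proj("side",np.array(q))-[u0,v0]+.5)*k)],True,c,1)
cr=((1,1),(1,-1),(-1,-1),(-1,1))
for z,a,b in((0,.005,.019),(.002,.006,.02),(.045,.006,.02),(.045,.015,.032),(.11,.015,.032)): pl([rail(a*i,b*j,z) for i,j in cr],(255,0,0))
pl([press(.007*i,.021*j,.112) for i,j in cr],(0,0,255));pl([press(.075*i,.065*j,.112) for i,j in cr],(0,0,255))
cv2.imwrite("pics/c6.png",v)
```

```text
[ 0.0007 -0.0001 -0.0012] [-0.0018  0.0002 -0.0015] [ 0.7114  0.0934 -0.9772] 0.34648364664329306
```

View pics/c6.png

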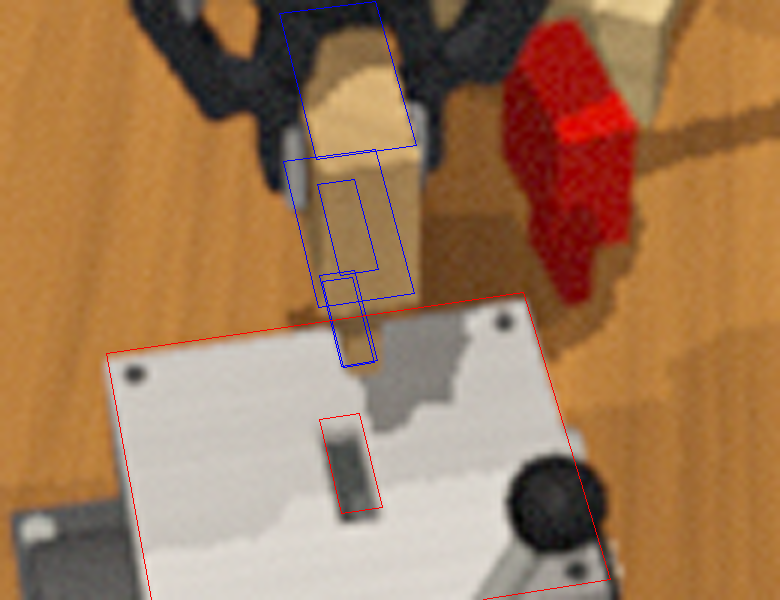

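Blue is the rail model and red is the press model. The real tenon tip, at about (361,372), sits 1 px lower than modelled. The dark window is at (327–378, 430–520), possibly 1 px towards +y of the model. I'll lower to just above the plate and compare rail and window in the same view.

>>> jog_arm([
  [0.02,0,-0.001,-0.002,0,-0.001,20],
  [0.04,0,-0.001,-0.002,0,-0.001,20],
  [0.055,0,-0.001,-0.002,0,-0.001,20],
  [0.064,0,-0.001,-0.002,0,-0.001,20],
  [0.064,0,-0.001,-0.002,0,-0.001,20],
  [0.064,0,-0.001,-0.002,0,-0.001,20],
])

```text
time: 13.55
tool_pos: [0.5777, 0.1698, 0.1873]
tcp_rot: [1.018, 1.319, -1.017]
wrist_force: [-0.4, -0.1, -1.4]
width: 0.344
```

Run:
```python
from h import *
im=imaging.read_camera("side"); t=imaging.read_camera("top"); cv2.imwrite("pics/s7.png",im);cv2.imwrite("pics/t7.png",t)
s=monitor.read_state();print(s["tool_pos"],s["wrist_force"]);p=s["tool_pos"];T=R.from_rotvec(s["tcp_rot"]).as_matrix()
def rail(x,y,z): return p+T@np.array([.068-z,x,-y])
cr=((1,1),(1,-1),(-1,-1),(-1,1));out=[]
def crop(im,n,u0,v0,w,h,k,polys):
    v=cv2.resize(im[v0:v0+h,u0:u0+w],None,fx=k,fy=k,interpolation=cv2.INTER_CUBIC)
    for q,c in polys: cv2.polylines(v,[np.int32((proj(n,np.array(q))-[u0,v0]+.5)*k)],True,c,1)
    return v
win=[([press(a*i,b*j,z) for i,j in cr],c) for a,b,z,c in((.0085,.0225,.112,(0,0,255)),(.007,.021,.104,(0,180,0)))]
rl=[([rail(a*i,b*j,z) for i,j in cr],(255,0,0)) for z,a,b in((.002,.006,.02),(.045,.015,.032))]
A=crop(im,"side",295,255,50,50,8,rl+win[:1]);B=crop(cv2.imread("pics/side0.png"),"side",300,275,40,40,10,win)
C=crop(cv2.imread("pics/top0.png"),"top",234,234,40,20,10,win);D=crop(t,"top",215,200,80,40,5,rl[1:]+win[:1])
cv2.imwrite("pics/c7.png",np.vstack([np.hstack([A,B]),np.hstack([C,D])]))
```

```text
[0.5781 0.17   0.188 ] [-0.3112 -0.7583 -1.1324]
```

View pics/c7.png

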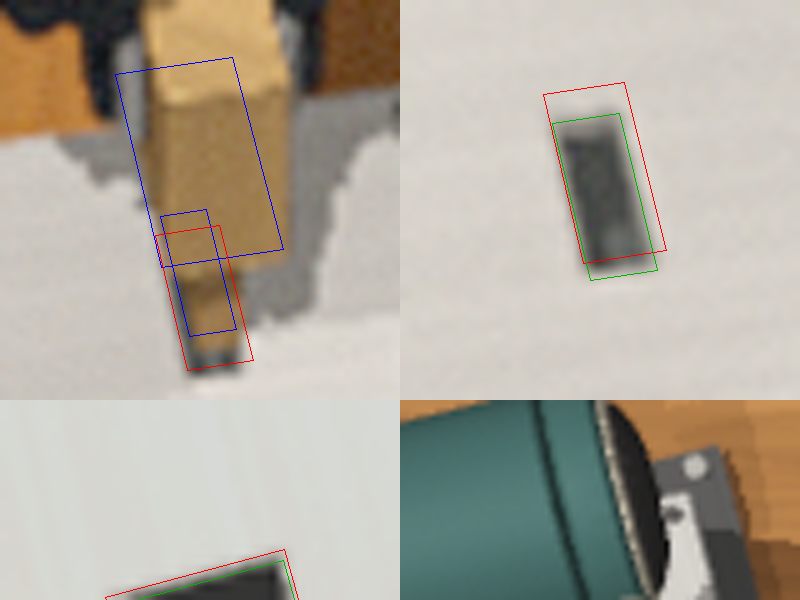

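Bottom-left and side crops: the side camera shows both rail and window about 1 px (2–3 mm) towards +y of the model. Relative to each other they agree to about 1 mm, so this is a bias of that camera. I'll shift slightly and descend, watching the force.

>>> jog_arm([
  [0,-0.0014,0.0005,0,0,0,20],
  [0.004,-0.0014,0.0005,0,0,0,20],
  [0.007,-0.0014,0.0005,0,0,0,20],
  [0.009,-0.0014,0.0005,0,0,0,20],
  [0.011,-0.0014,0.0005,0,0,0,20],
  [0.011,-0.0014,0.0005,0,0,0,20],
  [0.011,-0.0014,0.0005,0,0,0,20],
])

```text
time: 14.35
tool_pos: [0.5768, 0.1692, 0.178]
tcp_rot: [1.019, 1.318, -1.016]
wrist_force: [-2.6, -1.1, 5.1]
width: 0.342
```

Contact at the chamfer. The plate pushes the tenon towards -x, so I'll shift that way.

>>> jog_arm([
  [-0.001,-0.001,0.0003,0,0,0,20],
  [-0.001,-0.0015,0.0003,0,0,0,20],
  [0.001,-0.0015,0.0003,0,0,0,20],
  [0.003,-0.0015,0.0003,0,0,0,20],
  [0.003,-0.0015,0.0003,0,0,0,20],
  [0.003,-0.0015,0.0003,0,0,0,20],
])

```text
time: 14.95
tool_pos: [0.5766, 0.1688, 0.1779]
tcp_rot: [1.021, 1.316, -1.014]
wrist_force: [-1.1, -0.7, 11.7]
width: 0.344
```

Run:
```python
from h import *
s=monitor.read_state();c,sn=np.cos(YP),np.sin(YP);Rz=np.array([[c,sn,0],[-sn,c,0],[0,0,1]])
print("press axes F",Rz@s["wrist_force"],"M",Rz@s["torque"],"tilt",(down(YP).inv()*R.from_rotvec(s["tcp_rot"])).as_rotvec())
im=imaging.read_camera("side"); cv2.imwrite("pics/s8.png",im)
p=s["tool_pos"];T=R.from_rotvec(s["tcp_rot"]).as_matrix()
cv2.imwrite("pics/c8.png",cv2.resize(im[250:310,290:350],None,fx=10,fy=10,interpolation=cv2.INTER_CUBIC))
```

```text
press axes F [-1.2489 -0.3538 11.6748] M [ 0.0305  0.4938 -0.0215] tilt [-0.0002 -0.0003  0.0054]
```

View pics/c8.png

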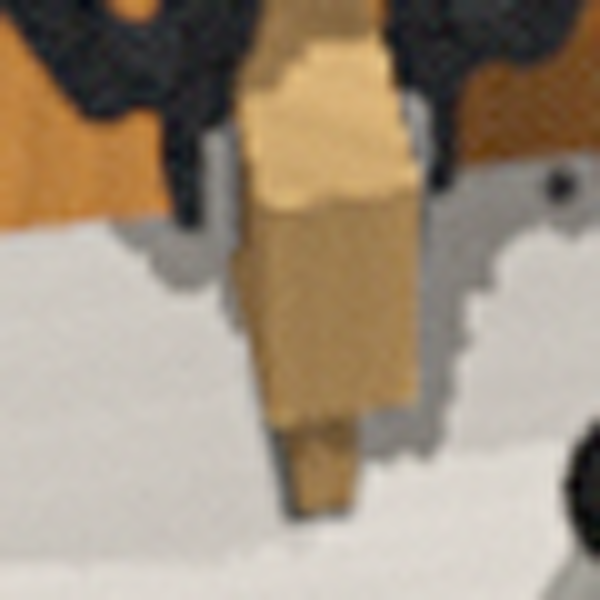

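The dark window shows about 1.5 px on the left (+x) of the tip and about 0.8 px below it. The tenon is therefore about 2 mm too far to -x and fine in y, so I'll lift, shift +x and retry.

>>> jog_arm([
  [-0.003,0,0,0,0,-0.005,20],
  [-0.004,0.001,0,0,0,-0.005,20],
  [-0.004,0.0019,0,0,0,-0.005,20],
  [-0.002,0.0019,0,0,0,-0.005,20],
  [0,0.0019,0,0,0,-0.005,20],
  [0.002,0.0019,0,0,0,-0.005,20],
  [0.003,0.0019,0,0,0,-0.005,20],
  [0.003,0.0019,0,0,0,-0.005,20],
])

```text
time: 15.8
tool_pos: [0.5781, 0.1692, 0.1744]
tcp_rot: [1.017, 1.32, -1.018]
wrist_force: [0.2, 0.3, -0.2]
width: 0.346
```

```bash
cat >> h.py <<'E'
def st():
    s=monitor.read_state();c,sn=np.cos(YP),np.sin(YP);Rz=np.array([[c,sn,0],[-sn,c,0],[0,0,1]])
    print("F",Rz@s["wrist_force"],"M",Rz@s["torque"],"tilt",(down(YP).inv()*R.from_rotvec(s["tcp_rot"])).as_rotvec(),"loc",Rz@(s["tool_pos"]-np.r_[W,0]),"w",s["width"])
E
python3 -c "from h import *; st()"
```

```text
F [ 0.249   0.1971 -0.2254] M [0.067  0.0188 0.0371] tilt [-0.0002 -0.0002 -0.0005] loc [ 0.0009 -0.001   0.1744] w 0.3464570388368142
```

It's in, with no force. I'll continue to about 33 mm depth in two moves.

>>> jog_arm([
  [0.002,0,0,0,0,0,20],
  [0.004,0,0,0,0,0,20],
  [0.006,0,0,0,0,0,20],
  [0.008,0,0,0,0,0,20],
  [0.01,0,0,0,0,0,20],
  [0.01,0,0,0,0,0,20],
])

```text
time: 16.4
tool_pos: [0.5779, 0.1692, 0.1639]
tcp_rot: [1.017, 1.32, -1.018]
wrist_force: [-0.0, -0.1, -1.4]
width: 0.346
```

```bash
python3 -c "from h import *; st()"
```

```text
F [-0.0335 -0.0699 -1.41  ] M [ 0.0404  0.0342 -0.0624] tilt [-0.0002 -0.0001 -0.001 ] loc [ 0.0007 -0.001   0.1639] w 0.3463565787250844
```

>>> jog_arm([
  [0.002,0,0,0,0,0,20],
  [0.005,0,0,0,0,0,20],
  [0.008,0,0,0,0,0,20],
  [0.011,0,0,0,0,0,20],
  [0.014,0,0,0,0,0,20],
  [0.017,0,0,0,0,0,20],
  [0.018,0,0,0,0,0,20],
  [0.018,0,0,0,0,0,20],
  [0.018,0,0,0,0,0,20],
])

```text
time: 17.3
tool_pos: [0.5779, 0.1692, 0.1459]
tcp_rot: [1.017, 1.321, -1.019]
wrist_force: [-0.9, -0.0, -1.9]
width: 0.353
```

Run:
```python
from h import *
st()
im=imaging.read_camera("side"); cv2.imwrite("pics/s9.png",im)
g=im[285:312,340:370].max(2)<55; n,l,s,c=cv2.connectedComponentsWithStats(g.astype(np.uint8)); print(c[1]+[340,285],s[1,4])
cv2.imwrite("pics/c9.png",cv2.resize(im[225:345,240:390],None,fx=5,fy=5,interpolation=cv2.INTER_CUBIC))
```

```text
F [-0.8736  0.2219 -1.8914] M [ 0.0836 -0.0453 -0.0482] tilt [-0.0002 -0.0002 -0.0011] loc [ 0.0006 -0.001   0.1459] w 0.35250010598234116
[354.3915 298.8624] 189
```

View pics/c9.png

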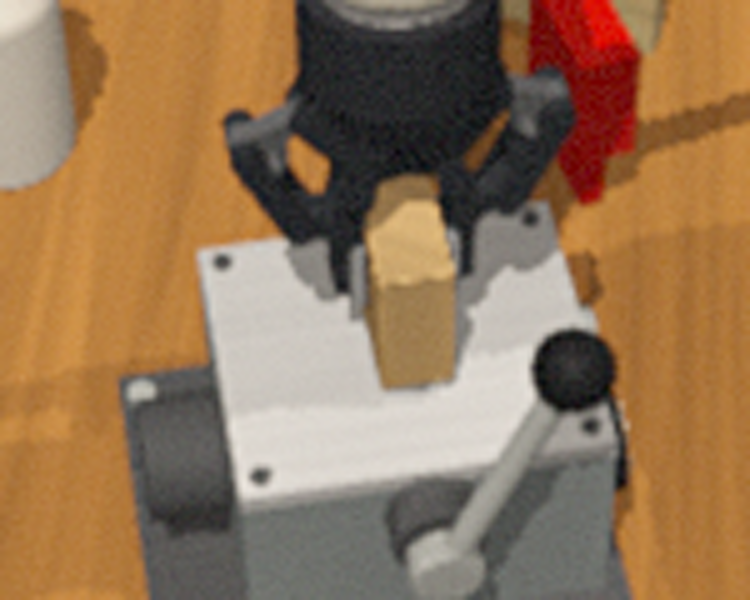

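The rail stands in the window, upright, with the knob at rest. I'll settle, check forces once more and hand in.

>>> jog_arm([
  [0,0,0,0,0,0,20],
  [0,0,0,0,0,0,20],
  [0,0,0,0,0,0,20],
  [0,0,0,0,0,0,20],
  [0,0,0,0,0,0,20],
])

```text
time: 17.85
tool_pos: [0.5779, 0.1692, 0.146]
tcp_rot: [1.017, 1.321, -1.019]
wrist_force: [0.3, 0.4, -1.9]
width: 0.343
```

Run:
```python
from h import *
from workcell import finish_job
st()
im=cv2.imread("pics/s9.png")
print("pred near shoulder edge",[ (z,proj("side",press(.0006,.031,z))) for z in(.112,.118,.123)])
if np.linalg.norm(monitor.read_state()["wrist_force"])<5: print(finish_job())
```

```text
F [ 0.336   0.2943 -1.866 ] M [ 0.0584 -0.0228 -0.0649] tilt [-0.0002 -0.0001 -0.0011] loc [ 0.0006 -0.001   0.146 ] w 0.3433555538666783
pred near shoulder edge [(0.112, array([[322.538 , 303.4987]])), (0.118, array([[322.5318, 301.6304]])), (0.123, array([[322.5266, 300.0623]]))]
the job is handed in; nothing more can be done
None
```

The job is handed in, at about 18 s of the allowed 67 s. The tenon is held upright in the guard window, about 32 mm of its 45 mm inside.

- **Lever:** I pushed it over until it stalled on its stop. The force jumped from about 7 to 15 N, and the camera put the knob about 2 px from the 0.9 rad position. I then let it spring back, and the knob's image position matched its starting one to within 0.1 px.
- **Rail:** I took the pine rail from the holder and lowered it into the window. The first try touched the edge of the window at about 12 N; I lifted, shifted about 2 mm and it went in with no contact force.
- **Final state:** at the last check the side force was about 0.5 N and the vertical about −1.9 N, close to the rail's weight and sensor drift. The tilt was under 0.002 rad.
- **Disagreement on depth:** the arm readings put the shoulders 10–12 mm clear of the plate. The side camera reads about 5 mm, but it showed a 2–3 mm bias on both rail and window, so I trusted the arm. Either way more than half the tenon is inside and the shoulders are clear.
- **Bystanders:** no move took the arm near the bottle, screwdriver or offcut; I did not re-check their positions in a picture at the end.

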